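# Clamp the sample bottle with four clicks of the ratchet lever and hold

### The arm

A 7-joint arm with a two-finger parallel gripper is mounted at the origin on a cart in front of the work surface, level with it; the furniture and walls round the work are solid. World frame = base frame: x ahead of the robot, y to its left, z up, the work surface at z = 0. Lengths are in mm, angles in rad, forces in N, time in s.
With the tool pointing down it reaches from about 400 to 875 mm from the base axis. Payload 4.4 kg.
Tool frame: the origin (TCP) lies at the very end of the fingers, on their centre line; the grasp point (between the pads) lies 19 mm behind it; z points along the fingers, y is the line along which they close (so a half turn about z gives the same grasp; the last joint's range is limited). The gripper opens to 85 mm and grips with 20 to 120 N. Pads are 22 mm wide; open, the fingers measure 114 mm over their backs; the gripper's body (76 mm by 85 mm) begins 54 mm behind the grasp point. The pads swing forward as they close: fully open they stand 13 mm farther back than shut.
Start: joints at [-1.209, 0.628, 0.038, 1.517, -0.027, 0.996, -0.02], TCP at [269.644, 591.447, 231.313] pointing down, gripper open.
Joint ranges: [-3.06, 3.06], [-0.37, 2.12], [-1.25, 1.32], [0.18, 2.47], [-1.1, 4.24], [0.23, 1.98], [-2.94, 2.94]. Speed limits (rad/s): [2.57, 2.57, 3.14, 3.14, 3.14, 3.14, 3.14].

### API

Orientations are given as [roll, pitch, yaw] about the fixed x, y, z axes, in that order (R = Rz(yaw) Ry(pitch) Rx(roll)).
In Python, from cell import monitor, viewer, workorder gives the robot as it stands.
- The arm moves only by the tool arm_command, never from a script. Its argument "series" is one flat list of numbers, 5 for each row, row after row: the opening in per cent of the stroke, from 0 (shut) to 100 (fully open), then the shift along the tool's x, y, z in cm, then the turn about the tool's z in degrees. In form: [claw, x, y, z, roll, claw, x, y, z, roll, ...]. A call has exactly 5 rows; each row is the pose to reach, as a shift and turn from the pose commanded when the call began, along the tool's axes at that moment; what a row does not reach only later rows make up. A row lasts 1/12 s, in which the tool goes at most 41.7 mm and 7.16 degrees, less where a joint would pass 70% of its speed; a pose out of reach is approached as far as the arm can. A call with a gripper value outside its range is refused whole. The fingers move at their own pace and stop on an object; the grip force is fixed at half the most. Time passes only in rows, so rows that repeat a pose let the fingers close, or fill a call up. It gives the time, the measured TCP pose, the force, the opening and the grip force at its end, in the units of the state.
- monitor.read_state(): the state, without advancing time (a new reading comes with each control period).
- viewer.get_image(name): name is "scene" or "top" or "wrist"; returns (picture, depth): 480x640x3 uint8, red, green, blue; 480x640 float32, mm along the optical axis (not along the pixel's ray), 0 where there is no reading.
- viewer.camera_model(name): a dict with "mtx" (3x3 intrinsics, pixels), "R" (3x3) and "t" (3): a world point X has camera coordinates R X + t. Camera axes: x right, y down, z forward; pixel columns grow to the right and rows downward; lengths in mm; the calibration is good to about 2 mm. A picture is of the moment at which its call begins: read the wrist's pose just before it. camera_model takes no time and is no camera call; for the wrist camera it gives the pose at the moment of the call.
- workorder.finish_job(): hands the job in; it is judged then, once.
The state is a dict: "clock": time; "qpos": joint angles; "qd": joint speeds; "tau": joint torques, N m; "eef_pos": TCP position; "tool_rot": TCP orientation; "force": force on the tool from outside, world axes, zero at the start; "torque": the same for the moment, N m; "width": finger opening in mm; "gripper_force": force on a finger pad.
Only numpy, scipy, OpenCV 4.12 (cv2) and the standard library are available. Lean on these libraries where they do the work, as an engineer would, in place of code of your own. Each camera call takes 0.05 s, during which the arm holds its last target. There are 200 camera calls.

### The job

Stand the small screw-cap sample bottle upright between the jaws of the bench clamp and let go of it. Then draw the clamp's spring-loaded ratchet lever round by its upright post, from rest, through exactly four clicks (never a fifth), so that the sprung pad presses the bottle into the V jaw. Finish while still holding the post there, because the lever springs back when let go; leave the timer and the syringe where they lie.

Things in the scene. Friction and masses are not known exactly. Their poses are not given: they have to be found in the camera images.
- bottle: small clear sample bottle with a white ribbed screw cap: 27 mm diameter, 58 mm tall (cap: the top 12 mm, 23 mm diameter), about 40 g, the only bottle of this size on the bench; it starts standing on the worktop to the right of the clamp; origin at the centre of its underside, z up
- clamp: bench clamp fixed to the worktop: aluminium base plate 124 (x) x 190 (y) x 10 mm, y from -85 to +105 mm; origin on the worktop, z up. A dark V jaw at its +y end opens to -y; a moving jaw with a grey sprung pad faces it; both jaws end 38 mm above the worktop, so fingertips above 40 mm clear them. The lever hub is at the -y end; the lever sticks out beyond the plate there
- clamp_seat (a point): point on the base plate's top (10 mm above the worktop) where the centre of the bottle's underside stands when pressed home in the V jaw; axes as the clamp's. With the lever at rest the pad's face is 27.5 mm from it to the clamp's -y, so the bottle's centre may stand 0 to 13 mm short of it (-y), best 3 mm, and within 6 mm sideways (x); the pad pushes it home
- lever_pivot (a point): point on the lever's vertical turning axis, 40 mm above the worktop (the height of the foot of the post); axes as the clamp's
- post: upright black round post at the lever's end, to grip or push: 16 mm diameter (22 mm foot ring in its lowest 5 mm), 55 mm tall, from 40 to 95 mm above the worktop, its axis 100 mm from the lever's turning axis; origin at the centre of its foot, z up; the post spins freely on its pin
- lever (a joint): lever angle, rad: 0 at rest (its start, post to the clamp's -y, 20 deg towards +x), growing clockwise seen from above, post coming to the clamp's -x; ends at 1.45. A spring pulls it back, 2 to 3 N at the post. At each click the push jumps to about 7 N, then falls over 0.12 rad to about 1.5 to 2 N. Clicks (crests) every 0.22 rad: first at 0.24, fourth 0.90, fifth 1.12. Jaw moves 24 mm per rad
- pad: grey sprung pad on the moving jaw, 30 mm wide, face looking to the clamp's +y; it presses the bottle with about 2 to 3 N after four clicks; origin is that of the clamp when at rest
- timer: bystander: white bench timer lying on its back, 74 x 74 x 17 mm, origin at the centre of its underside
- syringe: bystander: plastic syringe lying down, 105 mm long, 16 mm high, origin under its middle
Not all that is in view belongs to the job. Of the things shaped like the bottle, the clear one is meant.

How it is judged:
By the outcome, as a careful person would: the job done as asked, in the order asked, and still so for the second after the job is handed in, while the arm keeps its last pose, push and grip.
It also fails if it takes over 69 s, if anything falls off the work surface, if the arm or the gripper's body presses on something with over 40 N, if the wrist force passes 120 N, or if a joint passes its speed limit or range.

## Working session

There is one attempt and no reset: what is moved stays moved. The work goes in short steps, Python scripts to look and compute and a tool call to move; the robot and the scene stay as the last step left them, time stands still between calls to the robot, and variables do not carry over. Pictures are saved under pics/ and viewed, at most 10 in all, crops included, and the job is handed in when it is done.

Besides the shell and the picture viewer there is one more tool, called after "Emit:" in YAML: its name, and indented under it one key for each argument. arm_command: Moves the arm, as the interface text tells. Its arguments: {"type":"object","properties":{"series":{"type":"array","items":{"type":"number"}}},"required":["series"]}

```bash
ls; mkdir -p pics
cat > h.py <<'E'
from cell import monitor, viewer, workorder
import numpy as np, cv2
np.set_printoptions(precision=1,suppress=True)
def snap(n,f=None):
    im,d=viewer.get_image(n); m=viewer.camera_model(n)
    np.savez(f'/tmp/{n}.npz',im=im,d=d,K=m['mtx'],R=m['R'],t=m['t'])
    if f: cv2.imwrite(f'pics/{f}.png',im[:,:,::-1])
    return im,d
def cloud(n):
    a=np.load(f'/tmp/{n}.npz'); K=a['K'];d=a['d']
    v,u=np.mgrid[:480,:640]
    c=np.stack([(u-K[0,2])/K[0,0]*d,(v-K[1,2])/K[1,1]*d,d],-1)
    P=(c-np.array(a['t']).ravel())@a['R']
    P[d==0]=np.nan
    return P,a['im']
E
python3 - <<'E'
from h import *
snap('top','top0'); snap('scene','scene0')
s=monitor.read_state(); print(s)
for n in('top','scene'):
    m=viewer.camera_model(n); print(n, -m['R'].T@np.ravel(m['t']), m['R'])
E
```

```text
pics
{'clock': 0.1, 'qpos': array([-1.2,  0.6,  0. ,  1.5, -0. ,  1. , -0. ]), 'qd': array([-0., -0.,  0., -0., -0., -0., -0.]), 'tau': array([  0. , -56.5,   1.2, -19.4,   0. ,   0. ,  -0. ]), 'eef_pos': array([269.4, 590.9, 230.5]), 'tool_rot': array([-3.1, -0. ,  2.7]), 'force': array([-0.4, -0.5,  1. ]), 'torque': array([-0.,  0., -0.]), 'gripper_force': 0.0, 'width': 85.3321910630528}
top [ 294.2   36.8 1217.1] [[ 0.  -1.   0. ]
 [-1.  -0.  -0.2]
 [ 0.2 -0.  -1. ]]
scene [-104.3 -543.4  655.1] [[ 0.7 -0.8  0. ]
 [-0.4 -0.4 -0.8]
 [ 0.6  0.5 -0.6]]
```

View pics/top0.png

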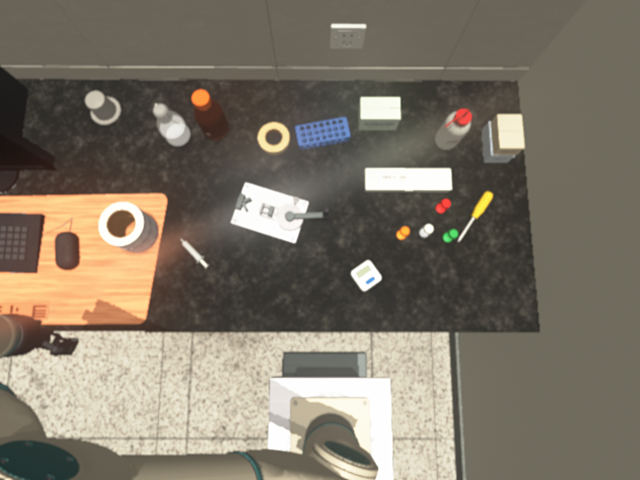

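View pics/scene0.png

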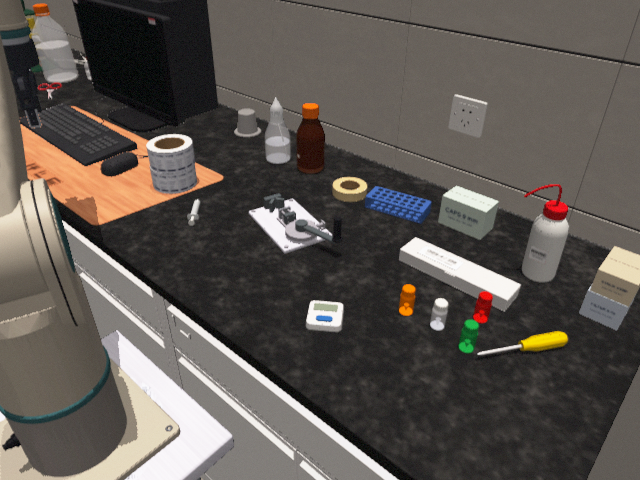

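The top view shows the clamp around (270,213), with its V jaw at the left end and the post at about (322,214). The clear bottle with the white cap is at (427,230), with the orange (403,233), red (443,206) and green (450,236) ones around it. The timer is at (366,276) and the syringe at (194,252).

Run:
```python
from h import *
P,im=cloud('top')
Z=P[...,2]
for n,(u,v,r) in dict(clear=(427,230,9),orange=(403,233,9),red=(443,206,9),green=(450,236,9),post=(322,214,9),timer=(366,276,20)).items():
    q=P[v-r:v+r+1,u-r:u+r+1].reshape(-1,3); 
    h=q[q[:,2]>(45 if n!='timer' else 8)]
    print(n,len(h),np.nanmean(h,0),np.nanmax(q[:,2]), 'min',np.nanmin(h,0),'max',np.nanmax(h,0))
# plate
reg=np.zeros(Z.shape,bool); reg[178:248,225:312]=1
hsv=cv2.cvtColor(im,cv2.COLOR_RGB2HSV)
m=reg&(Z>5)&(Z<16)&(im.min(-1)>140)
q=P[m][:,:2].astype(np.float32); r=cv2.minAreaRect(q); print('plate',len(q),r,cv2.boxPoints(r))
a=np.load('/tmp/top.npz'); 
cv2.imwrite('pics/c1.png',cv2.resize(np.hstack([im[180:250,225:335]]),None,fx=7,fy=7,interpolation=cv2.INTER_CUBIC)[:,:,::-1])
```

```text
clear 69 [ 538.1 -263.4   56.8] 62.45532851888481 min [ 528.  -274.7   45.2] max [ 549.4 -252.9   62.5]
orange 71 [ 532.1 -200.3   56.9] 63.48329160623376 min [ 521.2 -212.8   45.1] max [ 543.9 -188.2   63.5]
red 73 [ 608.  -313.5   57.1] 63.48639008454976 min [ 597.3 -326.6   48.3] max [ 619.7 -302.8   63.5]
green 73 [ 524.9 -328.7   57.5] 63.74764244021492 min [ 514.2 -341.1   45.4] max [ 535.6 -318.5   63.7]
post 63 [578.4  10.6  77.6] 100.34540537396578 min [572.4   0.9  45.4] max [588.9  44.4 100.3]
timer 552 [416.9 -99.5  15.1] 23.273505470419583 min [ 378.  -138.8    8. ] max [457.5 -59.5  23.3]
plate 1941 ((595.3560791015625, 165.96884155273438), (191.7202606201172, 127.1930923461914), 72.99977111816406) [[506.5  92.9]
 [628.1  55.7]
 [684.2 239. ]
 [562.6 276.2]]
```

View pics/c1.png

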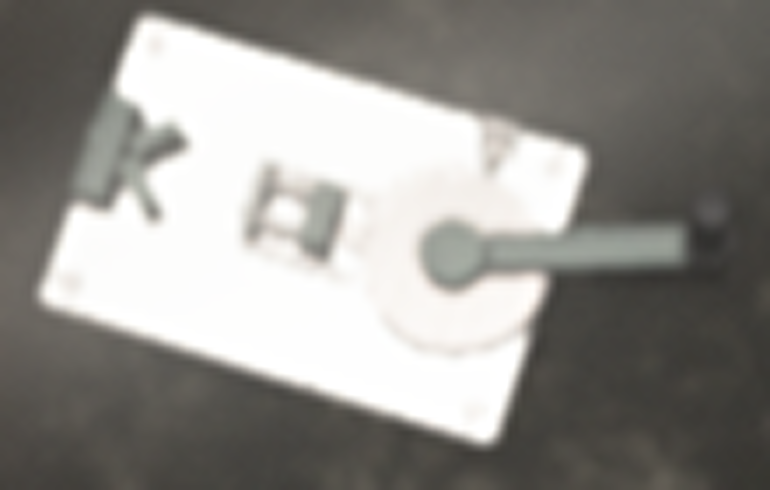

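```bash
cat >> h.py <<'E'
from scipy.spatial.transform import Rotation as Ro
def rel(p,yaw):
    """tool-frame shift (cm) and turn (deg) from the present pose to TCP p, tool yaw (deg), pointing down"""
    s=monitor.read_state(); T=Ro.from_euler('xyz',s['tool_rot'])
    d=T.inv().apply(np.array(p)-s['eef_pos'])/10
    t=(T.inv()*Ro.from_euler('xyz',[np.pi,0,np.radians(yaw)])).as_euler('ZYX',degrees=True)
    print('pos',s['eef_pos'],'clk',round(s['clock'],2),'f',s['force'],'w',s['width'],'| shift',np.round(d,2),'turn',t)
E
python3 - <<'E'
from h import *
print(np.degrees(monitor.read_state()['tool_rot']))
rel([440,180,300],73); rel([530,150,300],73)
E
```

```text
[-179.9   -0.   155.5]
pos [269.4 590.9 230.5] clk 0.1 f [-0.4 -0.5  1. ] w 85.3321910630528 | shift [-32.6 -30.3  -6.9] turn [82.5  0.1 -0. ]
pos [269.4 590.9 230.5] clk 0.1 f [-0.4 -0.5  1. ] w 85.3321910630528 | shift [-42.  -29.3  -6.9] turn [82.5  0.1 -0. ]
```

Emit:
arm_command:
  series: [100, -2.8, -1.95, -0.46, 0, 100, -5.6, -3.9, -0.92, 0, 100, -8.4, -5.85, -1.38, 0, 100, -11.2, -7.8, -1.84, 0, 100, -14, -9.75, -2.3, 0]

```text
clock: 0.52
eef_pos: [356.9, 442.9, 254.1]
tool_rot: [-3.141, -0.0, 2.714]
force: [0.5, 0.2, -0.2]
width: 85.5
gripper_force: 0.0
```

Emit:
arm_command:
  series: [100, -2.8, -1.95, -0.46, 0, 100, -5.6, -3.9, -0.92, 0, 100, -8.4, -5.85, -1.38, 0, 100, -11.2, -7.8, -1.84, 0, 100, -14, -9.75, -2.3, 0]

```text
clock: 0.93
eef_pos: [443.8, 296.2, 277.3]
tool_rot: [-3.141, -0.0, 2.714]
force: [0.9, -0.1, 0.4]
width: 85.5
gripper_force: 0.0
```

Emit:
arm_command:
  series: [100, -2.8, -1.95, -0.46, 0, 100, -5.6, -3.9, -0.92, 0, 100, -8.4, -5.85, -1.38, 0, 100, -11.2, -7.8, -1.84, 0, 100, -14, -9.75, -2.3, 0]

```text
clock: 1.35
eef_pos: [530.7, 149.4, 300.3]
tool_rot: [-3.141, -0.001, 2.714]
force: [0.9, 0.6, 0.8]
width: 85.2
gripper_force: 0.0
```

Emit:
arm_command:
  series: [100, 0, 0, 0, 5.5, 100, 0, 0, 0, 11, 100, 0, 0, 0, 16.5, 100, 0, 0, 0, 22, 100, 0, 0, 0, 27.5]

```text
clock: 1.77
eef_pos: [530.2, 150.8, 299.9]
tool_rot: [-3.141, -0.0, 2.229]
force: [-0.5, 0.2, 0.5]
width: 85.4
gripper_force: 0.0
```

Emit:
arm_command:
  series: [100, 0, 0, 0, 5.5, 100, 0, 0, 0, 11, 100, 0, 0, 0, 16.5, 100, 0, 0, 0, 22, 100, 0, 0, 0, 27.5]

```text
clock: 2.18
eef_pos: [530.1, 151.0, 299.9]
tool_rot: [-3.141, 0.0, 1.749]
force: [-0.0, 0.3, 1.4]
width: 85.4
gripper_force: 0.0
```

Emit:
arm_command:
  series: [100, 0, 0, 0, 5.5, 100, 0, 0, 0, 11, 100, 0, 0, 0, 16.5, 100, 0, 0, 0, 22, 100, 0, 0, 0, 27.5]

```text
clock: 2.6
eef_pos: [530.1, 151.1, 299.9]
tool_rot: [-3.141, 0.0, 1.269]
force: [0.2, 0.3, -0.1]
width: 85.5
gripper_force: 0.0
```

Run:
```python
from h import *
snap('wrist','w1')
m=viewer.camera_model('wrist'); print(-m['R'].T@np.ravel(m['t']), m['R'])
rel([538,-263,160],73)
P,im=cloud('wrist')
np.save('/tmp/Pclamp.npy',P)
```

```text
[552.9 219.4 443.1] [[ 1.  -0.3 -0. ]
 [-0.3 -0.9  0.3]
 [-0.1 -0.3 -1. ]]
pos [530.1 151.1 299.9] clk 2.65 f [-0.4 -0.5  0. ] w 85.4237721807314 | shift [-39.2  13.2  14. ] turn [-0.5  0.  -0. ]
```

View pics/w1.png

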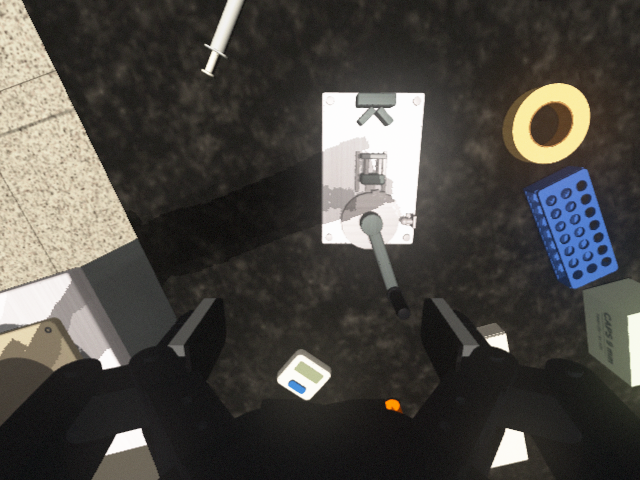

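The wrist view shows the clamp squarely: V jaw at (376,110), moving jaw at (373,170), hub at (371,224) and post at (400,302).

Run:
```python
from h import *
P,im=cloud('wrist'); Z=P[...,2]
reg=np.zeros(Z.shape,bool); reg[85:250,310:435]=1
m=reg&(Z>3)&(Z<18); r=cv2.minAreaRect(P[m][:,:2].astype(np.float32)); print(r,np.nanmedian(Z[m]))
b=cv2.boxPoints(r); print(b)
yaw=np.radians(-17); X=np.array([np.cos(yaw),np.sin(yaw)]);Y=np.array([-X[1],X[0]])
O=np.array(r[0])-10*Y
C=np.stack([(P[...,:2]-O)@X,(P[...,:2]-O)@Y],-1)
print('O',O)
m=reg&(Z>22)
c=C[m]; z=Z[m]
# ascii height map clamp frame, 4mm
for y in range(104,-20,-4):
    print('%4d'%y,''.join('%3d'%(np.nanmax(z[s]) if (s:=(abs(c[:,0]-x)<2)&(abs(c[:,1]-y)<2)).any() else 0) for x in range(-32,36,4)))
p=P[250:325,370:420].reshape(-1,3); t=p[p[:,2]>88]; print('post top',len(t),np.nanmedian(t,0),np.nanmin(t,0),np.nanmax(t,0))
h=P[205:245,350:392]; g=h[(h[...,2]>30)]; print('hub',np.nanmedian(g,0))
```

```text
((603.734619140625, 168.4755859375), (196.3837127685547, 160.86993408203125), 72.96829223632812) 10.553513899467685
[[498.1  98.1]
 [651.9  51. ]
 [709.4 238.8]
 [555.6 285.9]]
O [600.8 158.9]
 104   0  0  0  0  0  0  0  0  0  0  0  0  0  0  0  0  0
 100   0  0  0  0  0  0  0  0  0  0  0  0  0  0  0  0  0
  96   0  0 39 39 39 40 40 39 40 38 39 39 39 38  0  0  0
  92   0  0 39 39 40 39 40 39 39 39 39 39 39 38  0  0  0
  88   0  0 38 40 39 40 39 39 39 40 39 39 39 38  0  0  0
  84   0  0 38 39 39 39 39 39 38 39 38 40 38 36  0  0  0
  80   0  0  0  0  0 39 39 38 39 39 38  0  0  0  0  0  0
  76   0  0  0  0 39 39 39 39 39 40 39 39  0  0  0  0  0
  72   0  0 24 40 39 39 39  0 38 39 39 39  0  0  0  0  0
  68   0  0 38 39 39 39  0  0  0 33 39 40 39  0  0  0  0
  64   0  0  0 39 39  0  0  0  0  0 39 40 38  0  0  0  0
  60   0  0  0  0  0  0  0  0  0  0  0  0  0  0  0  0  0
  56   0  0  0  0  0  0  0  0  0  0  0  0  0  0  0  0  0
  52   0  0  0  0  0  0  0  0  0  0  0  0  0  0  0  0  0
  48   0  0  0  0  0  0  0  0  0  0  0  0  0  0  0  0  0
  44   0  0  0  0  0  0  0  0  0  0  0  0  0  0  0  
[... 256 characters left out ...]
 39 39 39 39 39 38  0  0  0  0  0
  20   0  0  0  0  0 36  0  0 32 34 34  0  0  0  0  0  0
  16   0  0  0  0  0 35  0  0 33 36 32  0  0  0  0  0  0
  12   0  0  0  0  0 35 34  0  0 35  0  0  0  0  0  0  0
   8   0  0  0  0 39 38 38 40 39 40 36  0  0  0  0  0  0
   4   0  0  0  0 39 39 39 39 38 39 39  0  0  0  0  0  0
   0   0  0  0  0 39 39 39 40 39 39 39  0  0  0  0  0  0
  -4   0  0  0  0 38 39 38 39 39 38 38  0  0  0  0  0  0
  -8   0  0  0  0  0  0  0  0  0  0  0  0  0  0  0  0  0
 -12   0  0  0  0  0  0  0  0 26 26  0  0  0  0  0  0  0
 -16   0  0  0  0  0 25 26 27 27 28 27 27 27  0  0  0  0
post top 163 [584.9  11.8  95.2] [577.3   2.   88.2] [592.4  17.7  97.6]
hub [581.1 107.4  43.9]
```

Run:
```python
from h import *
P,im=cloud('wrist'); Z=P[...,2]
yaw=np.radians(-17); X=np.array([np.cos(yaw),np.sin(yaw)]);Y=np.array([-X[1],X[0]])
O=np.array([600.8,158.9])
C=np.stack([(P[...,:2]-O)@X,(P[...,:2]-O)@Y],-1)
reg=np.zeros(Z.shape,bool); reg[85:250,310:435]=1
# rows of image: V region
for v in range(98,130,2):
    s=[(round(float(C[v,u,0])),) for u in range(350,405) if Z[v,u]>33]
    print(v,'y %.0f'%np.nanmedian([C[v,u,1] for u in range(350,405) if Z[v,u]>33] or [0]),[a[0] for a in s])
m=reg&(Z>35)&(C[...,1]<50)&(C[...,1]>15)
q=C[m]; print('pad y pct',np.percentile(q[:,1],[1,50,95,99]),'x',np.percentile(q[:,0],[1,99]))
m=reg&(Z>35)&(C[...,1]>80); q=C[m]; print('V block',np.percentile(q,[1,99],axis=0))
m=reg&(Z>5)&(Z<14)
q=C[m&(C[...,1]<104)]; print('plate',np.percentile(q,[.3,99.7],axis=0))
p=P[250:325,370:420].reshape(-1,3); t=p[p[:,2]>94]; print('post top',len(t),np.nanmean(t,0),np.nanmin(t,0),np.nanmax(t,0))
```

```text
98 y 91 [-25, -24, -23, -22, -21, -20, -18, -17, -16, -15, -14, -13, -12, -11, -10, -8, -7, -6, -5, -4, -3, -2, -1, 1, 2, 3, 4, 5, 6, 7, 8, 9, 10, 12, 13, 14, 15, 16, 17, 19]
100 y 89 [-25, -24, -23, -22, -21, -20, -18, -17, -16, -15, -14, -13, -12, -11, -10, -8, -7, -6, -5, -4, -3, -1, -1, 1, 2, 3, 4, 5, 6, 7, 9, 10, 11, 12, 13, 14, 15, 16, 17, 19]
102 y 87 [-25, -24, -23, -22, -20, -19, -18, -17, -16, -15, -14, -13, -11, -11, -10, -8, -7, -6, -5, -4, -3, -2, 0, 1, 2, 3, 4, 5, 6, 7, 9, 10, 11, 12, 13, 14, 15, 16, 18, 19]
104 y 85 [-25, -24, -23, -22, -20, -19, -18, -17, -16, -15, -14, -12, -11, -11, -9, -8, -7, -6, -5, -4, -2, -1, 0, 1, 2, 3, 4, 5, 7, 8, 9, 10, 11, 12, 13, 14, 16, 17, 18]
106 y 0 []
108 y 81 [-11, -10, -9, -8, -7, 0, 1, 2, 3, 4]
110 y 79 [-12, -11, -10, -9, -8, -7, -6, -5, -2, -1, 0, 1, 2, 3, 4, 5, 7]
112 y 76 [-15, -14, -12, -11, -10, -9, -8, -7, -6, -5, -2, -1, 0, 1, 2, 3, 4, 6, 7, 8, 9]
114 y 74 [-17, -16, -15, -13, -12, -11, -10, -9, -8, -7, 0, 1, 2, 3, 4, 6, 7, 8, 9, 11, 11]
116 y 72 [-19, -18, -17, -16, -14, -14, -12, -11, -10, -9, 3, 4, 5, 6, 7, 8, 9, 10, 12, 13]
118 y 70 [-21, -20, -19, -18, -17, -16, -14, -13, -12, -11, 4, 5, 6, 7, 8, 9, 11, 12, 13, 14, 15]
120 y 68 [-23, -22, -21, -20, -19, -18, -17, -16, -15, -13, 7, 7, 8, 10, 10, 12, 13, 14, 15, 16]
122 y 66 [-21, -20, -19, -18, -17, -15, 9, 9, 11, 12, 13, 14]
124 y 64 [-19, -18, 11, 12]
126 y 0 []
128 y 0 []
pad y pct [16.4 28.  30.4 30.5] x [-18.1  10.3]
V block [[-24.   80.7]
 [ 18.6  97.6]]
plate [[-65.9 -87.6]
 [ 57.9 101.5]]
post top 123 [584.9  10.2  95.5] [577.3   2.   94. ] [592.4  17.4  97.6]
```

Emit:
arm_command:
  series: [100, -2.6, 0.88, 0.9, 0, 100, -5.2, 1.76, 1.8, 0, 100, -7.8, 2.64, 2.7, 0, 100, -10.4, 3.52, 3.6, 0, 100, -13, 4.4, 4.5, 0]

```text
clock: 3.07
eef_pos: [534.1, 12.8, 254.7]
tool_rot: [-3.141, 0.0, 1.277]
force: [-0.3, -0.3, -0.2]
width: 85.4
gripper_force: 0.0
```

Emit:
arm_command:
  series: [100, -2.6, 0.88, 0.9, 0, 100, -5.2, 1.76, 1.8, 0, 100, -7.8, 2.64, 2.7, 0, 100, -10.4, 3.52, 3.6, 0, 100, -13, 4.4, 4.5, 0]

```text
clock: 3.48
eef_pos: [538.2, -124.5, 209.6]
tool_rot: [-3.141, -0.0, 1.276]
force: [-0.4, -0.6, 0.3]
width: 85.2
gripper_force: 0.0
```

Emit:
arm_command:
  series: [100, -2.6, 0.88, 0.9, 0, 100, -5.2, 1.76, 1.8, 0, 100, -7.8, 2.64, 2.7, 0, 100, -10.4, 3.52, 3.6, 0, 100, -13, 4.4, 4.5, 0]

```text
clock: 3.9
eef_pos: [542.3, -261.6, 164.5]
tool_rot: [-3.141, -0.0, 1.276]
force: [0.1, -0.2, -0.8]
width: 85.2
gripper_force: 0.0
```

Emit:
arm_command:
  series: [60, 0, 0, 0, -0.5, 60, 0, 0, 0, -0.5, 60, 0, 0, 0, -0.5, 60, 0, 0, 0, -0.5, 60, 0, 0, 0, -0.5]

```text
clock: 4.32
eef_pos: [543.1, -258.9, 165.6]
tool_rot: [3.141, -0.001, 1.285]
force: [-0.3, -0.6, 0.7]
width: 51.6
gripper_force: 0.0
```

Run:
```python
from h import *
im,d=snap('wrist','w2')
P,im=cloud('wrist'); 
m=(P[...,2]>52)&(P[...,2]<66)&(np.hypot(P[...,0]-538,P[...,1]+263)<32)
q=P[m]; v,u=np.nonzero(m); print(len(q),np.median(q,0),q.min(0),q.max(0),u.mean(),v.mean())
r=cv2.minEnclosingCircle(q[:,:2].astype(np.float32)); print(r)
rel([*r[0],33],73)
```

```text
709 [ 543.5 -264.1   58. ] [ 531.1 -277.    52.1] [ 555.2 -253.2   60.2] 323.82087447108603 244.52186177715092
((543.1923828125, -265.1600646972656), 12.178566932678223)
pos [ 543.1 -259.   165.6] clk 4.37 f [-0.3  0.5  0.1] w 50.852737632128246 | shift [-0.6  0.2 13.3] turn [ 0.6 -0.   0. ]
```

View pics/w2.png

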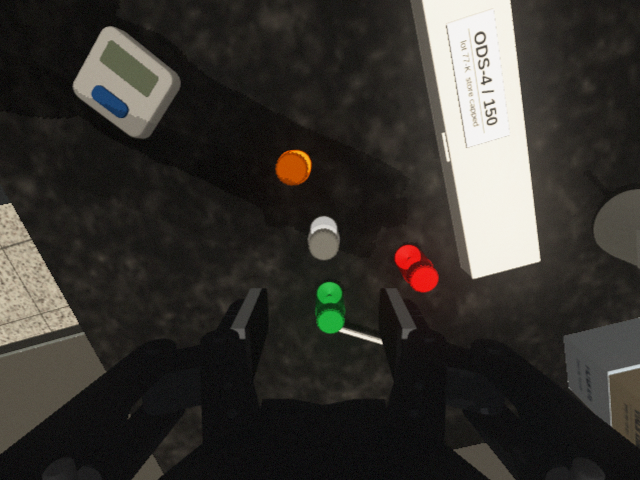

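The clear bottle with the white cap sits centred between the fingers at (323,240), and the neighbours are clear of the finger paths.

Emit:
arm_command:
  series: [60, -0.6, 0.2, 2.6, 0.6, 60, -0.6, 0.2, 5.5, 0.6, 60, -0.6, 0.2, 8.5, 0.6, 60, -0.6, 0.2, 11, 0.6, 60, -0.6, 0.2, 13.3, 0.6]

```text
clock: 4.78
eef_pos: [542.9, -265.6, 31.0]
tool_rot: [-3.141, -0.0, 1.274]
force: [0.4, 0.4, 0.0]
width: 51.2
gripper_force: 0.0
```

Run:
```python
from h import *
rel([543.2,-265.2,33],73)
```

```text
pos [ 542.9 -265.6   31. ] clk 4.78 f [0.4 0.4 0. ] w 51.15914855958208 | shift [ 0.1  0.  -0.2] turn [-0. -0. -0.]
```

Emit:
arm_command:
  series: [60, 0, 0, -0.2, 0, 45, 0, 0, -0.2, 0, 35, 0, 0, -0.2, 0, 28, 0, 0, -0.2, 0, 20, 0, 0, -0.2, 0]

```text
clock: 5.2
eef_pos: [544.0, -267.3, 36.3]
tool_rot: [3.138, 0.0, 1.272]
force: [0.0, -0.6, 3.5]
width: 24.0
gripper_force: 58.6
```

Emit:
arm_command:
  series: [10, 0, 0, 0, 0, 10, 0, 0, 0, 0, 10, 0, 0, 0, 0, 10, 0, 0, 0, 0, 10, 0, 0, 0, 0]

```text
clock: 5.62
eef_pos: [543.9, -267.4, 36.1]
tool_rot: [3.139, 0.0, 1.272]
force: [0.0, 0.5, 7.1]
width: 24.1
gripper_force: 59.0
```

Emit:
arm_command:
  series: [10, 0, 0, -1, 0, 10, 0, 0, -3, 0, 10, 0, 0, -6, 0, 10, 0, 0, -9, 0, 10, 0, 0, -12, 0]

```text
clock: 6.03
eef_pos: [542.4, -266.7, 156.2]
tool_rot: [-3.141, 0.0, 1.272]
force: [0.7, -0.7, -0.3]
width: 24.3
gripper_force: 58.8
```

Run:
```python
from h import *
print(monitor.read_state()['gripper_force'])
snap('wrist','w3')
rel([613.4,211.7,155],73)
```

```text
58.751201927661896
pos [ 545.6 -268.9  162.4] clk 6.08 f [0.8 0.2 2.4] w 24.07832374794033 | shift [47.9 -7.7  0.6] turn [-0.1  0.1  0.6]
```

View pics/w3.png

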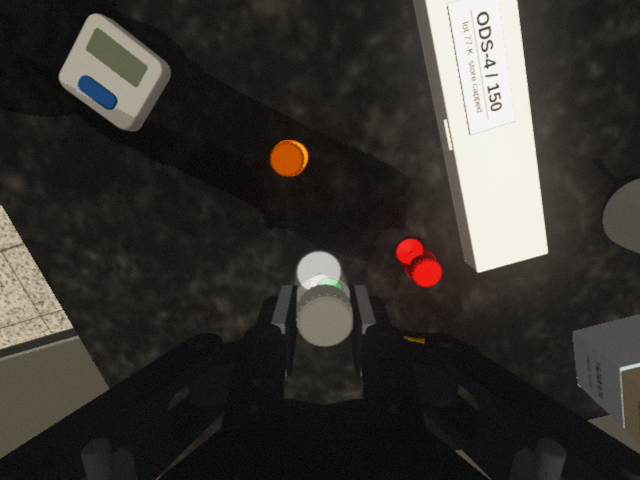

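The bottle is held by its cap at (326,318), with its base showing at (319,268), and looks upright. I'll measure how it sits in the grip.

Run:
```python
from h import *
P,im=cloud('wrist'); s=monitor.read_state(); T=Ro.from_euler('xyz',s['tool_rot']); print(s['eef_pos'])
L=T.inv().apply((P.reshape(-1,3)-s['eef_pos'])).reshape(P.shape)
for n,(u0,u1,v0,v1) in dict(cap=(305,345,300,338),base=(300,340,254,275)).items():
    q=L[v0:v1,u0:u1].reshape(-1,3); print(n,np.nanpercentile(q,[5,50,95],axis=0))
for v in range(255,350,5): print(v, L[v,325])
print('cols',[ (u,L[320,u]) for u in range(290,366,6)])
```

```text
[ 545.6 -268.9  162.4]
cap [[ -4.2  -5.5 -23.6]
 [  3.6   1.9 -22.5]
 [ 11.    9.  -21.4]]
base [[ 10.1 -10.2  -0.8]
 [ 14.2  -0.6  13.4]
 [ 15.3   8.7  31.3]]
255 [14.6  2.2 24.9]
260 [15.   2.1 15.9]
265 [15.1  2.1  8.4]
270 [15.1  2.   1.9]
275 [15.5  2.  -5.3]
280 [13.8  2.  -7. ]
285 [ 14.    1.9 -12.8]
290 [ 13.5   1.9 -16.7]
295 [ 12.9   1.9 -20.1]
300 [ 11.9   1.9 -22.7]
305 [  9.3   1.9 -21.9]
310 [  7.6   1.9 -22.8]
315 [  4.6   1.9 -21.4]
320 [  2.9   1.9 -22.5]
325 [  1.2   1.9 -23.5]
330 [ -1.7   1.9 -22.5]
335 [ -4.2   1.9 -22.3]
340 [ -6.3   1.9 -22.6]
345 [ -9.    1.9 -22.1]
cols [(290, array([ 11. , -10.7, -36.7])), (296, array([ -3. , -10.8, -12.2])), (302, array([  3.8,  -7.3, -24.1])), (308, array([  3.3,  -5. , -23.2])), (314, array([  3.1,  -2.5, -22.9])), (320, array([  2.9,  -0.1, -22.5])), (326, array([  3.4,   2.3, -23.4])), (332, array([  2.9,   4.7, -22.6])), (338, array([  2.1,   7.2, -21.2])), (344, array([  2.5,   9.7, -21.9])), (350, array([  2.8,  12.1, -22.3])), (356, array([  8.7,  13.4, -32.6])), (362, array([ 10.5,  15.2, -35.8]))]
```

Emit:
arm_command:
  series: [10, 2.5, -0.4, -0.5, 0, 10, 5.7, -0.9, -1, 0, 10, 8.9, -1.4, -1.5, 0, 10, 12.1, -1.9, -2, 0, 10, 15.3, -2.4, -2, 0]

```text
clock: 6.5
eef_pos: [565.4, -112.3, 176.0]
tool_rot: [3.139, -0.001, 1.272]
force: [0.6, 0.4, -1.5]
width: 24.2
gripper_force: 58.8
```

Emit:
arm_command:
  series: [10, 3.2, -0.5, 0, 0, 10, 6.4, -1, 0, 0, 10, 9.6, -1.5, 0, 0, 10, 12.8, -2, 0, 0, 10, 16, -2.5, 0, 0]

```text
clock: 6.92
eef_pos: [588.0, 48.4, 175.1]
tool_rot: [3.141, -0.0, 1.272]
force: [0.2, -0.0, -0.3]
width: 24.2
gripper_force: 58.8
```

Emit:
arm_command:
  series: [10, 3.2, -0.5, 0, 0, 10, 6.4, -1, 0, 0, 10, 9.6, -1.5, 0, 0, 10, 12.8, -2, 0, 0, 10, 15, -2.3, 0, 0]

```text
clock: 7.33
eef_pos: [609.8, 201.4, 174.8]
tool_rot: [-3.141, -0.002, 1.276]
force: [0.4, 0.7, 0.3]
width: 24.1
gripper_force: 58.8
```

Emit:
arm_command:
  series: [10, 0.4, 0, 1, 0, 10, 0.8, 0, 2, 0, 10, 1, 0, 3, 0, 10, 1.2, 0, 4, 0, 10, 1.2, 0, 5, 0]

```text
clock: 7.75
eef_pos: [613.6, 206.9, 123.2]
tool_rot: [-3.141, 0.001, 1.27]
force: [-0.0, 0.0, -0.2]
width: 24.3
gripper_force: 58.8
```

Emit:
arm_command:
  series: [10, 0, 0, 0, 0, 10, 0, 0, 0, 0, 10, 0, 0, 0, 0, 10, 0, 0, 0, 0, 10, 0, 0, 0, 0]

```text
clock: 8.17
eef_pos: [614.2, 208.2, 124.9]
tool_rot: [3.141, -0.001, 1.272]
force: [0.5, -0.2, -0.8]
width: 24.3
gripper_force: 58.8
```

Run:
```python
from h import *
snap('wrist','w4'); 
rel([611.3,210.9,49],73)
P,im=cloud('wrist'); Z=P[...,2]
yaw=np.radians(-17); X=np.array([np.cos(yaw),np.sin(yaw)]);Y=np.array([-X[1],X[0]])
O=np.array([600.8,158.9]); s=monitor.read_state()
C=np.stack([(P[...,:2]-O)@X,(P[...,:2]-O)@Y],-1)
print('TCP in C',(s['eef_pos'][:2]-O)@X,(s['eef_pos'][:2]-O)@Y)
m=(Z>34)&(Z<42)&(abs(C[...,0])<35)
for a,b in((82,100),(60,76),(15,40)):
    q=C[m&(C[...,1]>a)&(C[...,1]<b)]
    if len(q): print(a,b,len(q),np.percentile(q,[1,99],axis=0))
m=(Z>s['eef_pos'][2]+17)&(Z<s['eef_pos'][2]+28)&(np.hypot(*(P[...,:2]-s['eef_pos'][:2]).transpose(2,0,1))<20)
q=C[m]; print('cap',len(q),np.percentile(q,[1,50,99],axis=0))
```

```text
pos [614.1 208.3 124.9] clk 8.22 f [-1.   0.3 -0.8] w 24.27194372433129 | shift [ 0.2 -0.3  7.6] turn [-0.1 -0.   0. ]
TCP in C -1.7124628236697672 51.13257890582262
82 100 1333 [[-25.1  82.8]
 [ 18.1  98. ]]
60 76 462 [[-23.   64.6]
 [ 15.3  76. ]]
cap 3066 [[-17.8  42. ]
 [ -0.3  55.6]
 [ 14.3  64.4]]
```

View pics/w4.png

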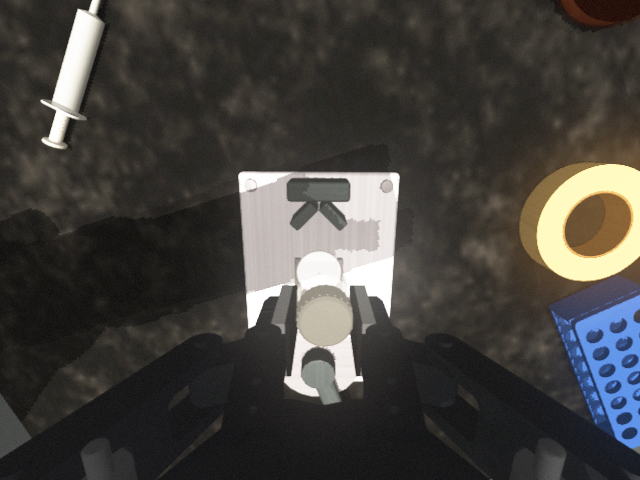

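The bottle is over the jaw gap, and the V's centre line at (318,205) is in line with the cap.

Emit:
arm_command:
  series: [10, 0.2, -0.3, 1, 0, 10, 0.2, -0.3, 3, 0, 10, 0.2, -0.3, 5, 0, 10, 0.2, -0.3, 6.5, 0, 10, 0.2, -0.3, 7.5, 0]

```text
clock: 8.63
eef_pos: [609.9, 211.3, 47.0]
tool_rot: [-3.139, 0.001, 1.273]
force: [0.0, -0.3, -0.8]
width: 24.4
gripper_force: 58.8
```

Emit:
arm_command:
  series: [10, 0, 0, 0, 0, 10, 0, 0, 0.05, 0, 10, 0, 0, 0.1, 0, 10, 0, 0, 0.1, 0, 10, 0, 0, 0.1, 0]

```text
clock: 9.05
eef_pos: [611.8, 211.3, 48.9]
tool_rot: [3.141, -0.001, 1.272]
force: [0.4, 0.4, -0.8]
width: 24.0
gripper_force: 59.3
```

Run:
```python
from h import *
rel([611.3,210.9,46],73)
```

```text
pos [611.8 211.3  48.9] clk 9.05 f [ 0.4  0.4 -0.8] w 23.963863834222185 | shift [-0.1 -0.   0.3] turn [-0.1 -0.   0. ]
```

Emit:
arm_command:
  series: [10, 0, 0, 0.1, 0, 10, 0, 0, 0.15, 0, 10, 0, 0, 0.2, 0, 10, 0, 0, 0.2, 0, 10, 0, 0, 0.2, 0]

```text
clock: 9.47
eef_pos: [611.5, 211.2, 46.4]
tool_rot: [3.142, -0.0, 1.272]
force: [-1.1, 0.2, 1.4]
width: 24.2
gripper_force: 59.5
```

Emit:
arm_command:
  series: [10, 0, 0, 0.05, 0, 10, 0, 0, 0.1, 0, 10, 0, 0, 0.1, 0, 10, 0, 0, 0.1, 0, 10, 0, 0, 0.1, 0]

```text
clock: 9.88
eef_pos: [611.6, 211.4, 46.2]
tool_rot: [3.141, -0.001, 1.272]
force: [-1.6, 0.7, 7.2]
width: 23.9
gripper_force: 60.2
```

Emit:
arm_command:
  series: [32, 0, 0, 0, 0, 36, 0, 0, 0, 0, 45, 0, 0, 0, 0, 60, 0, 0, 0, 0, 60, 0, 0, 0, 0]

```text
clock: 10.3
eef_pos: [611.4, 211.0, 45.1]
tool_rot: [-3.141, 0.0, 1.272]
force: [0.6, -0.1, -1.1]
width: 51.2
gripper_force: 0.0
```

Emit:
arm_command:
  series: [60, 0, 0, -0.5, 0, 60, 0, 0, -2, 0, 60, 0, 0, -4, 0, 60, 0, 0, -7, 0, 60, 0, 0, -10, 0]

```text
clock: 10.72
eef_pos: [610.8, 210.8, 145.9]
tool_rot: [-3.14, 0.001, 1.272]
force: [1.0, 0.3, 0.3]
width: 51.6
gripper_force: 0.0
```

Emit:
arm_command:
  series: [60, -2, 0, 0, 0, 60, -5, 0, 0, 0, 60, -8, 0, 0, 0, 60, -11, 0, 0, 0, 60, -14, 0, 0, 0]

```text
clock: 11.13
eef_pos: [569.8, 76.2, 145.8]
tool_rot: [3.141, -0.0, 1.273]
force: [-0.6, 0.2, 0.6]
width: 51.0
gripper_force: 0.0
```

Emit:
arm_command:
  series: [60, 0, 0, 0, 0, 60, 0, 0, 0, 0, 60, 0, 0, 0, 0, 60, 0, 0, 0, 0, 60, 0, 0, 0, 0]

```text
clock: 11.55
eef_pos: [570.5, 79.0, 145.2]
tool_rot: [-3.142, -0.001, 1.274]
force: [-0.5, 0.6, 0.6]
width: 51.3
gripper_force: 0.0
```

Run:
```python
from h import *
snap('wrist','w5'); 
P,im=cloud('wrist'); Z=P[...,2]
yaw=np.radians(-17); X=np.array([np.cos(yaw),np.sin(yaw)]);Y=np.array([-X[1],X[0]])
O=np.array([600.8,158.9])
C=np.stack([(P[...,:2]-O)@X,(P[...,:2]-O)@Y],-1)
m=(Z>60)&(Z<76)&(np.hypot(C[...,0]+3,C[...,1]-55)<25)
q=C[m]; print('cap',len(q),np.percentile(q,[1,50,99],axis=0),np.median(Z[m]))
m=(Z>34)&(Z<42)&(abs(C[...,0])<35)
for a,b in((82,100),(15,40)):
    q=C[m&(C[...,1]>a)&(C[...,1]<b)]; print(len(q), np.percentile(q,[1,99],axis=0) if len(q) else 0)
m=(Z>93)&(Z<99)&(np.hypot(P[...,0]-585,P[...,1]-10)<15); q=P[m]; print('post',len(q),q.mean(0) if len(q) else 0, q.min(0), q.max(0))
rel([584.9,10.2,130],73)
```

```text
cap 1547 [[-17.3  43.1]
 [ -6.3  53.5]
 [  4.8  64. ]] 67.95330776005541
0 0
581 [[-18.2  15.3]
 [ 10.5  30.8]]
post 389 [585.4  10.5  95.3] [577.6   1.9  93. ] [593.   17.8  97.6]
pos [570.4  78.8 145.1] clk 11.6 f [-0.7  0.9 -0.4] w 51.24711566839841 | shift [-6.1  3.4  1.5] turn [ 0. -0. -0.]
```

View pics/w5.png

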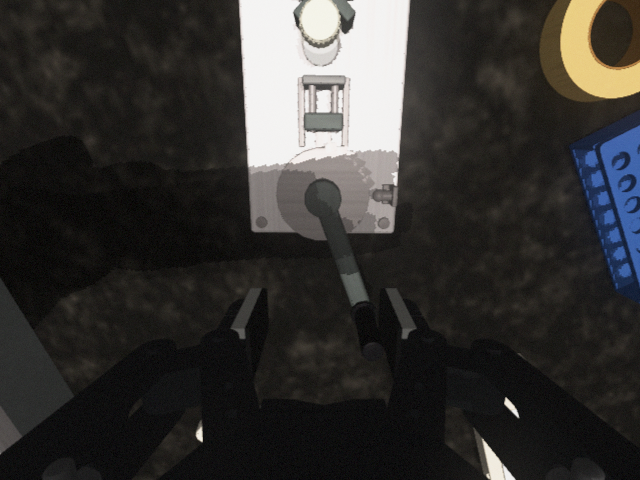

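The bottle stands upright at (320,20) in front of the V jaw, about 5 mm short of the seat and 2.5 mm off centre, so it is within limits. Next is the post, whose top is near (370,345).

Emit:
arm_command:
  series: [60, -2, 1.1, 0, 0, 60, -4, 2.3, 0, 0, 60, -6.1, 3.4, 0, 0, 60, -6.1, 3.4, 1, 0, 60, -6.1, 3.4, 2, 0]

```text
clock: 12.02
eef_pos: [585.6, 7.8, 125.3]
tool_rot: [3.14, 0.0, 1.27]
force: [-0.9, 0.5, -1.0]
width: 51.4
gripper_force: 0.0
```

Emit:
arm_command:
  series: [60, 0, 0, 1.5, 0, 60, 0, 0, 3.5, 0, 60, 0, 0, 5.5, 0, 60, 0, 0, 7, 0, 60, 0, 0, 7, 0]

```text
clock: 12.43
eef_pos: [581.9, 11.4, 51.6]
tool_rot: [-3.135, 0.001, 1.275]
force: [-0.4, 0.8, -1.0]
width: 51.4
gripper_force: 0.0
```

Run:
```python
from h import *
rel([585.2,10.4,54],73)
```

```text
pos [581.9  11.4  51.6] clk 12.43 f [-0.4  0.8 -1. ] w 51.444880341105794 | shift [-0.   0.3 -0.2] turn [ 0.   0.1 -0.4]
```

Emit:
arm_command:
  series: [60, 0, 0, 0, 0, 60, 0, 0, 0, 0, 60, 0, 0, 0, 0, 50, 0, 0, 0, 0, 40, 0, 0, 0, 0]

```text
clock: 12.85
eef_pos: [585.4, 9.2, 56.1]
tool_rot: [3.14, -0.001, 1.272]
force: [-0.1, -0.1, 0.8]
width: 34.4
gripper_force: 0.0
```

Emit:
arm_command:
  series: [30, 0, 0, 0, 0, 20, 0, 0, 0, 0, 10, 0, 0, 0, 0, 4, 0, 0, 0, 0, 4, 0, 0, 0, 0]

```text
clock: 13.27
eef_pos: [584.1, 9.2, 55.7]
tool_rot: [-3.14, -0.0, 1.272]
force: [-2.5, -0.8, 5.1]
width: 14.7
gripper_force: 58.3
```

Emit:
arm_command:
  series: [4, 0, 0, 0, 0, 4, 0, 0, 0, 0, 4, 0, 0, 0, 0, 4, 0, 0, 0, 0, 4, 0, 0, 0, 0]

```text
clock: 13.68
eef_pos: [584.1, 9.3, 55.7]
tool_rot: [-3.14, -0.0, 1.272]
force: [-1.8, 0.7, 5.4]
width: 14.7
gripper_force: 58.3
```

```bash
cat > arc.py <<'E'
from h import *
import sys
piv=np.array([580.3,110.2]); s=monitor.read_state(); p=s['eef_pos'][:2]
ang=lambda p: np.arctan2(*(p-piv)[::-1])
print('now r',np.hypot(*(p-piv)),'theta',np.radians(-87)-ang(p),s['force'],s['gripper_force'],s['width'])
T=Ro.from_euler('xyz',s['tool_rot'])
for th in (0,.1,.2,.3,.4,.5,.6,.7,.8,.9,.95,1.0,1.02):
    a=np.radians(-87)-th; w=piv+100*np.array([np.cos(a),np.sin(a)])
    # shift from theta=0 in tool axes
    w0=piv+100*np.array([np.cos(np.radians(-87)),np.sin(np.radians(-87))])
    print(th,w,np.round(T.inv().apply([*(w-w0),0])/10,2)[:2])
E
python3 arc.py
```

```text
now r 101.00501792027491 theta 0.015091135873866346 [-1.8  0.7  5.4] 58.30548405647278 14.674140219545126
0 [585.5  10.3] [0. 0.]
0.1 [575.5  10.3] [-0.3 -0.9]
0.2 [565.6  11.3] [-0.5 -1.9]
0.3 [555.8  13.3] [-0.6 -2.9]
0.4 [546.2  16.2] [-0.6 -3.9]
0.5 [537.   20.1] [-0.5 -4.9]
0.6 [528.2  24.8] [-0.3 -5.9]
0.7 [520.   30.4] [-0.  -6.9]
0.8 [512.3  36.9] [ 0.4 -7.8]
0.9 [505.3  44. ] [ 0.9 -8.7]
0.95 [502.1  47.9] [ 1.1 -9.1]
1.0 [499.1  51.8] [ 1.4 -9.5]
1.02 [497.9  53.5] [ 1.6 -9.6]
```

Emit:
arm_command:
  series: [4, -0.12, -0.37, 0, 0, 4, -0.24, -0.75, 0, 0, 4, -0.34, -1.13, 0, 0, 4, -0.42, -1.52, 0, 0, 4, -0.5, -1.9, 0, 0]

```text
clock: 14.1
eef_pos: [566.6, 10.0, 55.8]
tool_rot: [3.138, -0.001, 1.272]
force: [6.6, 1.5, 2.0]
width: 14.5
gripper_force: 58.5
```

Emit:
arm_command:
  series: [4, -0.04, -0.4, 0, 0, 4, -0.07, -0.8, 0, 0, 4, -0.09, -1.2, 0, 0, 4, -0.1, -1.6, 0, 0, 4, -0.1, -2.0, 0, 0]

```text
clock: 14.52
eef_pos: [546.2, 14.8, 55.7]
tool_rot: [3.14, -0.0, 1.272]
force: [5.7, 0.6, 5.0]
width: 14.5
gripper_force: 58.9
```

```bash
python3 arc.py | head -1
```

```text
now r 101.30803105965788 theta 0.3959089610337403 [5.7 0.6 5. ] 58.92203986644745 14.536417009147794
```

Emit:
arm_command:
  series: [4, 0.03, -0.4, 0, 0, 4, 0.07, -0.8, 0, 0, 4, 0.13, -1.2, 0, 0, 4, 0.2, -1.6, 0, 0, 4, 0.28, -2.0, 0, 0]

```text
clock: 14.93
eef_pos: [527.6, 23.4, 55.6]
tool_rot: [3.14, -0.0, 1.272]
force: [4.4, 1.4, 5.0]
width: 14.5
gripper_force: 59.0
```

Emit:
arm_command:
  series: [4, 0.1, -0.38, 0, 0, 4, 0.21, -0.76, 0, 0, 4, 0.34, -1.14, 0, 0, 4, 0.5, -1.52, 0, 0, 4, 0.68, -1.9, 0, 0]

```text
clock: 15.35
eef_pos: [511.9, 35.2, 55.6]
tool_rot: [3.14, -0.0, 1.272]
force: [3.9, 0.3, 4.0]
width: 14.8
gripper_force: 59.0
```

```bash
python3 arc.py | head -1
```

```text
now r 101.56498286977323 theta 0.7918807226746443 [3.9 0.3 4. ] 59.01831418275833 14.82692869215567
```

Emit:
arm_command:
  series: [4, 0.09, -0.18, 0, 0, 4, 0.18, -0.36, 0, 0, 4, 0.26, -0.5, 0, 0, 4, 0.34, -0.64, 0, 0, 4, 0.41, -0.77, 0, 0]

```text
clock: 15.77
eef_pos: [507.0, 40.1, 55.7]
tool_rot: [3.137, 0.001, 1.271]
force: [7.0, -2.4, 3.3]
width: 14.7
gripper_force: 58.9
```

Emit:
arm_command:
  series: [4, 0.07, -0.11, 0, 0, 4, 0.14, -0.22, 0, 0, 4, 0.21, -0.33, 0, 0, 4, 0.28, -0.44, 0, 0, 4, 0.28, -0.44, 0, 0]

```text
clock: 16.18
eef_pos: [502.6, 44.7, 55.6]
tool_rot: [3.139, 0.001, 1.271]
force: [5.8, -1.4, 5.2]
width: 14.8
gripper_force: 59.0
```

```bash
python3 arc.py | head -1
```

```text
now r 101.58463215557492 theta 0.9228284382485696 [ 5.8 -1.4  5.2] 58.95530194044113 14.846678233646578
```

Emit:
arm_command:
  series: [4, 0.1, -0.15, 0, 0, 4, 0.2, -0.3, 0, 0, 4, 0.3, -0.45, 0, 0, 4, 0.42, -0.62, 0, 0, 4, 0.42, -0.62, 0, 0]

```text
clock: 16.6
eef_pos: [497.2, 51.8, 55.5]
tool_rot: [3.141, -0.0, 1.273]
force: [3.7, -0.5, 5.4]
width: 14.5
gripper_force: 59.1
```

Emit:
arm_command:
  series: [4, 0, 0, 0, 0, 4, 0, 0, 0, 0, 4, 0, 0, 0, 0, 4, 0, 0, 0, 0, 4, 0, 0, 0, 0]

```text
clock: 17.02
eef_pos: [497.3, 51.5, 55.5]
tool_rot: [3.141, -0.0, 1.272]
force: [4.4, 1.2, 5.1]
width: 14.9
gripper_force: 59.1
```

```bash
python3 arc.py | head -1
python3 - <<'E'
from h import *
w,_=snap('wrist'); P,_=cloud('wrist'); 
t,_=snap('top'); Q,_=cloud('top')
yaw=np.radians(-17); X=np.array([np.cos(yaw),np.sin(yaw)]);Y=np.array([-X[1],X[0]]); O=np.array([600.8,158.9])
for n,A in (('wrist',P),('top',Q)):
    Z=A[...,2]; C=np.stack([(A[...,:2]-O)@X,(A[...,:2]-O)@Y],-1)
    m=(Z>58)&(Z<76)&(np.hypot(C[...,0]+4,C[...,1]-57)<22); q=C[m]
    print(n,'cap',len(q),np.percentile(q,[2,50,98],axis=0) if len(q) else '',np.median(Z[m]) if len(q) else '')
s=cv2.resize(snap('scene')[0][170:290,220:380],None,fx=4,fy=4); 
cv2.imwrite('pics/end.png',np.hstack([s,])[:,:,::-1]); cv2.imwrite('pics/w6.png',w[:,:,::-1])
E
```

```text
now r 101.64402500570453 theta 1.0079759587387922 [4.4 1.2 5.1] 59.05085206031799 14.852500316253602
wrist cap 0  
top cap 66 [[-21.6  44.3]
 [-11.   54.5]
 [  0.1  64.6]] 68.11082680585992
```

View pics/w6.png

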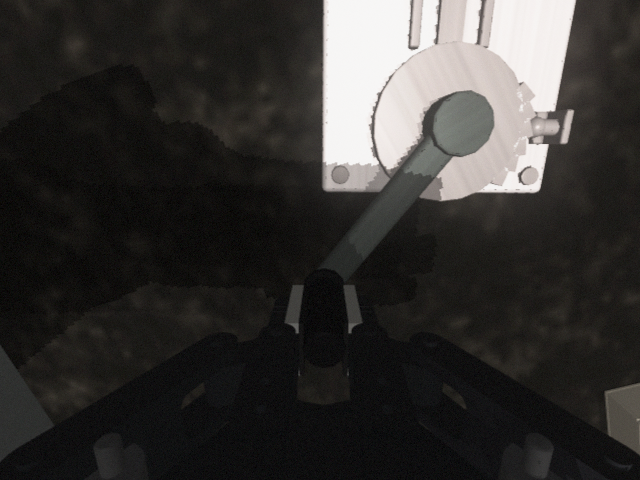

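View pics/end.png

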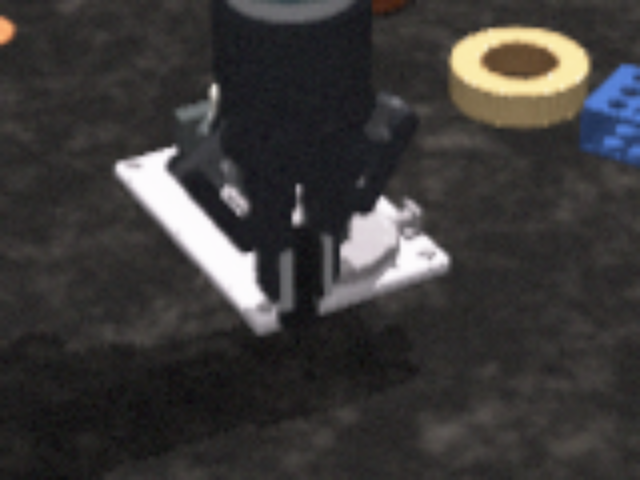

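The wrist view shows the lever drawn round, with the post held between the pads at (325,300). From the top camera depth the bottle is upright (cap at 68 mm) and home in the V. The lever reads 1.01 rad, between the fourth and fifth clicks.

```bash
python3 -c "
from cell import workorder; print(workorder.finish_job())"
```

```text
the job is handed in; nothing more can be done
None
```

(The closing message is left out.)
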